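# Fit and lock the card stop on the trimming board

### The job

Fit the card stop - the aluminium carriage that has a black clamp knob at its side - to the trimming board: slide it onto the dovetail rail from the rail's open, pointed end and all the way along until it meets the two stop blocks. Then lock it there by turning its knob clockwise through about a quarter turn, until the bar of the knob lies across the rail. Leave the plain block without a knob where it is.

Things in the scene. Friction and masses are not known exactly. Their poses are not given: they have to be found in the camera images.
- carriage: Card stop, loose aluminium, 0.35 kg. Block x -26..26, y -27..27, z 0..46 mm (origin: centre of its underside); through-channel along x below, 23 mm wide at the bottom, 39 at its top (z 16.5). Round boss, 34 across, on the +y side out to y 57 carries the knob, axis at x 0, y 40. Grip its plain end faces (52 apart along x); mass centre y 9. Starts on the table; fits the rail either way round.
- clamp_knob (a joint): Knob on the boss, vertical axis: black disc of 28 mm (top at z 54 of the carriage) with a grip bar 40 long, 10 thick, z 54..76. Radians, growing clockwise seen from above: 0 loose, bar along the carriage's x (the rail); 1.57 tight, end of travel, bar along its y (across the rail). Light friction 0.06 N m; stays as left. Starts at 0 to 0.2.
- board: Fixed plywood board, mm: x -150..130, y -80..80, top z 15; origin at table height on the rail's line. Steel dovetail rail along x, 14 high, 18 wide at foot, 34 on top, x -15..112, tapering to its open end at x -45, 10 wide. Set the carriage on the bare board there, slide in +x on the board (play 2.5 each side) to 2 stops, 24 high, y 20..40 both sides, faces x 101; home: carriage origin at x 75.
- pin_block: The plain block, not to be used: the same 52 x 54 x 46 mm aluminium block with channel, but without boss or knob and with a low steel disc (30 mm across, 8 mm high) on its top. Origin: centre of its underside. Loose on the table.

How it is judged:
By the outcome, as a careful person would: the job done as asked, in the order asked, and still so for the second after the job is handed in, with the robot touching nothing.
It also fails if it takes over 51 s, if anything falls off the work surface, if the arm or the gripper's body presses on something with over 40 N, if the wrist force passes 120 N, or if a joint passes its speed limit or range.

### The arm

A 6-joint arm with a two-finger parallel gripper is mounted at the origin on the work surface. World frame = base frame: x ahead of the robot, y to its left, z up, the work surface at z = 0. Lengths are in m, angles in rad, forces in N, time in s.
With the tool pointing down it reaches from about 0.375 to 0.9 m from the base axis. Payload 3.1 kg.
Tool frame: the origin (TCP) lies at the very end of the fingers, on their centre line; the grasp point (between the pads) lies 19 mm behind it (manip.hold_point_z is the distance from the TCP to the grasp point, in m); y points along the fingers, z is the direction in which the jaws open and shut, and the axes are right-handed (so a half turn about y gives the same grasp; the last joint's range is limited). The gripper opens to 85 mm and grips with 20 to 120 N. Pads are 22 mm wide; open, the fingers measure 114 mm over their backs; the gripper's body (76 mm by 85 mm) begins 54 mm behind the grasp point. The pads swing forward as they close: fully open they stand 13 mm farther back than shut.
Start: joints at [1.065, 0.527, 1.433, -0, 1.181, -0.178], TCP at [0.201, 0.592, 0.231] pointing down, gripper open.
Joint ranges: [-3.08, 3.08], [-0.75, 2.2], [0.22, 2.44], [-1.43, 4.57], [0, 2.65], [-2.85, 2.85]. Speed limits (rad/s): [2.79, 2.79, 3.14, 3.14, 3.14, 3.14].

### API

Orientations are given as a unit quaternion [x, y, z, w].
In Python, from station import manip, eyes, workorder gives the robot as it stands. The module is installed in compiled form; this text tells all that it offers.
- The arm moves only by the shell command python3 -m jog 'ROWS' [OPENING] [FORCE]. ROWS is JSON, a list of rows, each a list of 2 entries, a list of its own where there are three numbers: the shift along the tool's x, y, z in cm, then the turn about the tool's y in rad. A call has 1 to 20 rows; each row is the pose to reach, as a shift and turn from the pose commanded when the call began, along the tool's axes at that moment; what a row does not reach only later rows make up. A row lasts 1/12 s, in which the tool goes at most 41.7 mm and 7.16 degrees, less where a joint would pass 70% of its speed; a pose out of reach is approached as far as the arm can. A call with a gripper value outside its range is refused whole. OPENING is the finger opening in cm, from 0 to 8.54, set as the call begins (- or left out, the last holds). The fingers move at their own pace and stop on an object; FORCE is the grip in N (left out, the last holds). Time passes only in rows, so rows that repeat a pose let the fingers close. It gives the time, the measured TCP pose, the force and the opening at its end, in the units of the state.
- manip.sense(): the state, without advancing time (a new reading comes with each control period).
- eyes.snapshot(name): name is "scene" or "top" or "wrist"; returns a dict with "frame" (384x512x3 uint8, red, green, blue), "vfov" (degrees; the focal length in pixels is half the picture's height over the tangent of half this angle, whatever the lens; pixels are square), "cx", "cy" (the principal point, pixels), "rvec" (rotation vector, rad) and "tvec" (3), from world to camera coordinates, as OpenCV has them. Camera axes: x right, y down, z forward; pixel columns grow to the right and rows downward; lengths in m; the calibration is good to about 2 mm. A picture is of the moment at which its call begins. There is no depth.
- workorder.sign_off(): hands the job in, once; it reports no verdict.
The state is a dict: "t": time; "q": joint angles; "qd": joint speeds; "tau": joint torques, N m; "tcp_pos": TCP position; "tool_rot": TCP orientation; "force": force on the tool from outside, world axes, zero at the start; "ft_torque": the same for the moment, N m; "finger_gap": opening from 0.0 (shut) to 1.0 (fully open).
Only numpy, scipy, OpenCV 4.12 (cv2) and the standard library are available. Lean on these libraries where they do the work, as an engineer would, in place of code of your own. Each camera call takes 0.05 s, during which the arm holds its last target. There are 200 camera calls.

## Working session

There is one attempt and no reset: what is moved stays moved. The work goes in short steps, Python scripts to look and compute and a shell command to move; the robot and the scene stay as the last step left them, time stands still between calls to the robot, and variables do not carry over. Pictures are saved under pics/ and viewed, about 8 in all and at most 12, crops included, and the job is handed in when it is done.

```bash
mkdir -p pics
cat > h.py <<'E'
import numpy as np, cv2
from station import manip, eyes, workorder
def snap(n,f=None):
    s=eyes.snapshot(n)
    if f: cv2.imwrite('pics/'+f,s['frame'][:,:,::-1])
    return s
def cam(s):
    h=s['frame'].shape[0]; f=h/2/np.tan(np.radians(s['vfov'])/2)
    return np.array([[f,0,s['cx']],[0,f,s['cy']],[0,0,1]]),cv2.Rodrigues(np.array(s['rvec'],float))[0],np.array(s['tvec'],float)
def ray(s,uv,z):
    K,R,t=cam(s); uv=np.atleast_2d(np.array(uv,float))
    d=(R.T@np.linalg.inv(K)@np.c_[uv,np.ones(len(uv))].T).T; c=-R.T@t
    return c+d*((z-c[2])/d[:,2])[:,None]
def proj(s,P):
    K,R,t=cam(s); return cv2.projectPoints(np.atleast_2d(np.array(P,float)),cv2.Rodrigues(R)[0],t,K,None)[0][:,0]
E
python3 - <<'E'
from h import *
a=snap('scene','scene0.png');b=snap('top','top0.png')
cv2.imwrite('pics/both0.png',np.hstack([cv2.resize(x['frame'],(400,300))[:,:,::-1] for x in(a,b)]))
for s in(a,b):
    K,R,t=cam(s);print(K[0,0],s['cx'],s['cy'],-R.T@t,R[2])
print(manip.sense())
print(manip.hold_point_z)
E
```

```text
479.1001991724951 250.63144074988128 191.4926953569441 [ 1.03378465 -0.1275225   0.67164828] [-0.61404069  0.24216642 -0.75120533]
401.1402708084712 256.29082986558456 193.16024311002948 [0.382717   0.08818234 0.90616025] [ 0.17318838 -0.01081669 -0.98482932]
{'t': 0.1, 'q': array([ 1.06450697e+00,  5.28388307e-01,  1.43375066e+00,  1.01816053e-06,
        1.18142934e+00, -1.78505257e-01]), 'qd': array([-0.00136595, -0.0012506 , -0.0011855 , -0.00204365, -0.00126341,
        0.00072312]), 'tau': array([-1.25135293e-04, -4.43304849e+01, -1.78584731e+01, -2.35177349e-04,
        3.88741406e-03, -2.21922299e-06]), 'tcp_pos': array([0.20087625, 0.59116443, 0.23042968]), 'tool_rot': array([ 0.69828884, -0.11560598,  0.11513631, -0.69697316]), 'force': array([-0.24682342,  0.78891557, -0.19209017]), 'ft_torque': array([-0.0140648 ,  0.00359521,  0.00844883]), 'finger_gap': 0.9947002419023772}
0.0187
```

View pics/top0.png

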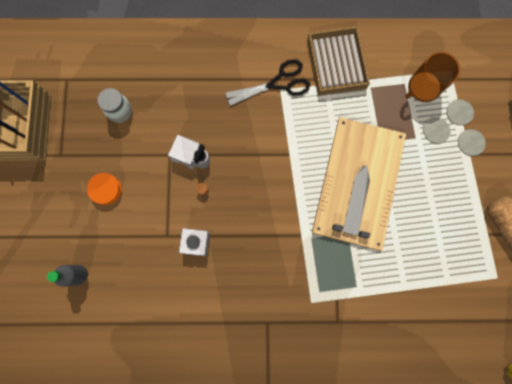

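View pics/scene0.png

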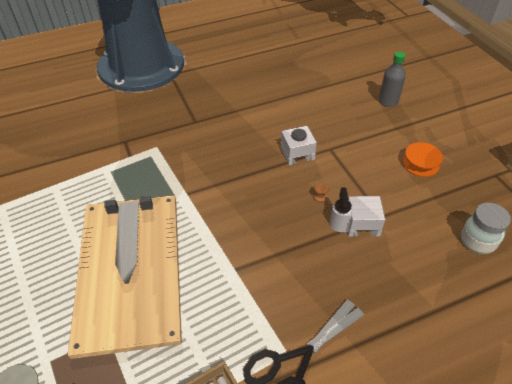

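The top view shows the carriage at about (187,152) with its knob to the right at (200,154), and the plain block at (194,242). The rail points up-image, with its tip at (362,168), and the stops are at (350,232). Next I'll measure with masks.

Run:
```python
from h import *
s=snap('top'); f=s['frame']; hsv=cv2.cvtColor(f,cv2.COLOR_RGB2HSV)
a=cv2.resize(f[120:185,150:240],None,fx=8,fy=8,interpolation=cv2.INTER_CUBIC)[:, :400*2]
b=cv2.resize(f[110:255,305:412],None,fx=4,fy=4,interpolation=cv2.INTER_CUBIC)
cv2.imwrite('pics/a.png',a[:,:,::-1]); cv2.imwrite('pics/b.png',b[:,:,::-1])
# board mask: yellowish
def big(m,roi):
    mm=np.zeros_like(m); x0,y0,x1,y1=roi; mm[y0:y1,x0:x1]=m[y0:y1,x0:x1]
    c=max(cv2.findContours(mm,cv2.RETR_EXTERNAL,cv2.CHAIN_APPROX_NONE)[0],key=cv2.contourArea); return c
m=cv2.inRange(hsv,(8,60,140),(30,255,255))
c=big(m,(305,110,412,255)); r=cv2.minAreaRect(c); bp=cv2.boxPoints(r); W=ray(s,bp,.015)
print('board',bp.round(1).tolist(),W.round(4).tolist(),[np.linalg.norm(W[i]-W[i-1]).round(4) for i in range(4)])
g=cv2.inRange(hsv,(0,0,70),(179,60,200))
c=big(g,(335,150,375,240)); r=cv2.minAreaRect(c);bp=cv2.boxPoints(r);print('rail',cv2.contourArea(c),ray(s,bp,.029).round(4).tolist())
w=cv2.inRange(hsv,(0,0,190),(179,50,255))
for n,roi in(('car',(160,130,225,175)),('pin',(170,220,220,265))):
    c=big(w,roi); r=cv2.minAreaRect(c);bp=cv2.boxPoints(r);print(n,cv2.contourArea(c),bp.round(1).tolist(),ray(s,bp,.046).round(4).tolist())
```

```text
board [[310.70001220703125, 234.5], [338.3999938964844, 115.80000305175781], [409.5, 132.39999389648438], [381.79998779296875, 251.10000610351562]] [[0.4457, -0.0416, 0.015], [0.7224, -0.1149, 0.015], [0.6813, -0.2791, 0.015], [0.4082, -0.1977, 0.015]] [np.float64(0.1605), np.float64(0.2863), np.float64(0.1692), np.float64(0.285)]
rail 917.5 [[0.4525, -0.0909, 0.029], [0.6059, -0.1245, 0.029], [0.5955, -0.1796, 0.029], [0.4426, -0.1445, 0.029]]
car 471.0 [[167.8000030517578, 154.8000030517578], [176.6999969482422, 134.10000610351562], [198.10000610351562, 143.3000030517578], [189.3000030517578, 164.0]] [[0.6211, 0.2737, 0.046], [0.6685, 0.2555, 0.046], [0.647, 0.2072, 0.046], [0.5999, 0.2258, 0.046]]
pin 529.0 [[179.1999969482422, 251.89999389648438], [182.60000610351562, 227.89999389648438], [206.39999389648438, 231.3000030517578], [203.0, 255.3000030517578]] [[0.4085, 0.243, 0.046], [0.4592, 0.237, 0.046], [0.4516, 0.186, 0.046], [0.401, 0.1925, 0.046]]
```

View pics/a.png

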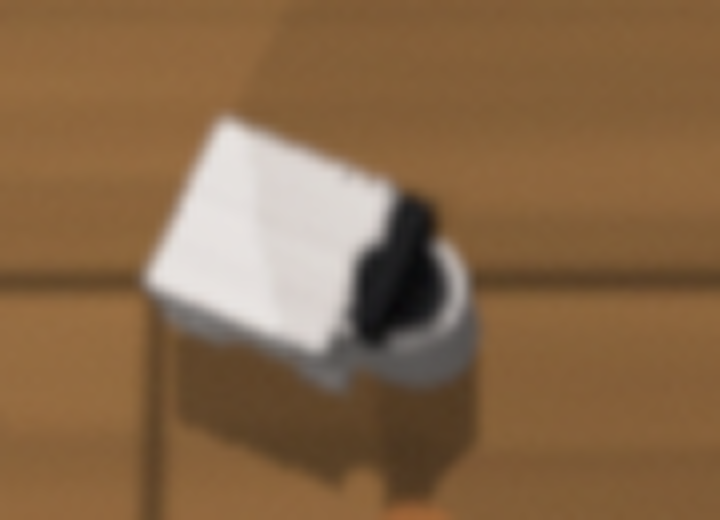

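View pics/b.png

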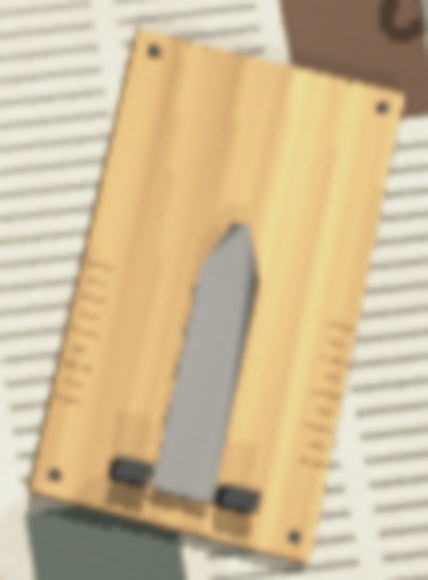

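Crop a (8x, origin 150,120) shows the block's top corners at (225,118), (147,283) and (325,352). Crop b (4x, origin 305,110) shows the board corners at (137,28), (405,93), (305,566) and (30,488). It also shows the rail tip at (240,223) and the rail end at (158,490)-(213,502). I'll compute poses from these.

```bash
cat >> h.py <<'E'
from scipy.spatial.transform import Rotation as Ro
def plan(pos,zdir):
    """shift (cm, tool axes) and turn to reach TCP pos with jaw direction zdir (deg, world yaw, mod 180)"""
    s=manip.sense(); R=Ro.from_quat(s['tool_rot']).as_matrix()
    yaw=np.degrees(np.arctan2(R[1,2],R[0,2])); d=(zdir-yaw+90)%180-90
    print('tcp',s['tcp_pos'].round(4),'jaw yaw',yaw.round(2),'tilt',R[2,1].round(4),'q6',s['q'][5].round(2),'gap',round(s['finger_gap'],3),'F',s['force'].round(1),'t',s['t'])
    print('shift cm',(R.T@(np.array(pos)-s['tcp_pos'])*100).round(2),'turn',np.radians(-d).round(3))
E
python3 - <<'E'
from h import *
s=snap('top')
A=lambda p:(np.array(p,float)+.5)/8-.5+[150,120]
B=lambda p:(np.array(p,float)+.5)/4-.5+[305,110]
c=ray(s,A([[225,118],[147,283],[325,352]]),.046)
print(c.round(4),np.linalg.norm(c[0]-c[1]),np.linalg.norm(c[2]-c[1]))
cen=(c[0]+c[2])/2; vx=c[1]-c[0]; vy=c[2]-c[1]
print('car',cen,np.degrees(np.arctan2(vx[1],vx[0])),np.degrees(np.arctan2(vy[1],vy[0]))+90)
b=ray(s,B([[137,28],[405,93],[305,566],[30,488]]),.015)
print(b.round(4),[np.linalg.norm(b[i]-b[i-1]).round(4) for i in range(4)])
r=ray(s,B([[240,223],[158,490],[213,502]]),.029); e=(r[1]+r[2])/2
print('rail',r.round(4),np.linalg.norm(e-r[0]))
for v in(b[3]-b[0],b[2]-b[1],e-r[0]): print(np.degrees(np.arctan2(v[1],v[0])))
v=b[2]+b[3]-b[0]-b[1]; v/=np.linalg.norm(v); m=b.mean(0)
print('origin from corners',m+.01*v,'from rail',(e+r[0])/2-v*.0335)
plan([*cen[:2],.15],np.degrees(np.arctan2(vx[1],vx[0])))
E
```

```text
[[0.6681 0.2532 0.046 ]
 [0.6207 0.2734 0.046 ]
 [0.6009 0.2239 0.046 ]] 0.0515532412703053 0.0533267540566042
car [0.63450212 0.2385292  0.046     ] 156.92228283118567 -21.808571661259236
[[ 0.7202 -0.116   0.015 ]
 [ 0.6801 -0.2705  0.015 ]
 [ 0.4082 -0.1956  0.015 ]
 [ 0.4521 -0.0451  0.015 ]] [np.float64(0.2774), np.float64(0.1596), np.float64(0.282), np.float64(0.1568)]
rail [[ 0.5994 -0.1661  0.029 ]
 [ 0.4495 -0.113   0.029 ]
 [ 0.4427 -0.1429  0.029 ]] 0.1579068966518135
165.184520944288
164.6089771523018
166.0365532441717
origin from corners [ 0.55549798 -0.15419287  0.015     ] from rail [ 0.55507225 -0.1557351   0.029     ]
tcp [0.201  0.5913 0.2307] jaw yaw 71.22 tilt -1.0 q6 -0.18 gap 1.002 F [-0.  -0.1 -0. ] t 0.2
shift cm [ 52.4    8.08 -19.43] turn -1.496
```

```bash
python3 -c "
from h import *
plan([.633,.2355,.13],157.5)"
P='[[52.9,10.1,-19.5],1.65]'
python3 -m jog '[[[52.6,10.1,-19.5],1.64],[[52.6,10.1,-19.5],1.64],[[52.6,10.1,-19.5],1.64],[[52.6,10.1,-19.5],1.64],[[52.6,10.1,-19.5],1.64],[[52.6,10.1,-19.5],1.64],[[52.6,10.1,-19.5],1.64],[[52.6,10.1,-19.5],1.64],[[52.6,10.1,-19.5],1.64],[[52.6,10.1,-19.5],1.64],[[52.6,10.1,-19.5],1.64],[[52.6,10.1,-19.5],1.64],[[52.6,10.1,-19.5],1.64],[[52.6,10.1,-19.5],1.64],[[52.6,10.1,-19.5],1.64],[[52.6,10.1,-19.5],1.64],[[52.6,10.1,-19.5],1.64],[[52.6,10.1,-19.5],1.64]]' 8.5
python3 - <<'E'
from h import *
plan([.633,.2355,.016],157.5)
w=snap('wrist','w1.png'); 
P=[[.6345,.2385,.046],*ray(snap('top'),[[0,0]],0)]
K,R,t=cam(w);print(K[0,0],-R.T@t,R[2])
E
```

```text
tcp [0.201  0.5913 0.2307] jaw yaw 71.22 tilt -1.0 q6 -0.18 gap 1.002 F [-0.  -0.1 -0. ] t 0.2
shift cm [ 52.36  10.08 -19.77] turn -1.506
t: 1.7
tcp_pos: [0.635, 0.2388, 0.1303]
tool_rot: [-0.392, 0.589, -0.588, 0.392]
force: [0.3, 0.3, 1.0]
finger_gap: 0.992
tcp [0.635  0.2388 0.1303] jaw yaw -22.66 tilt -1.0 q6 0.59 gap 0.992 F [0.3 0.3 1. ] t 1.7
shift cm [ 0.38 11.43 -0.04] turn -0.003
340.0360979373084 [0.6680303  0.31435883 0.27276374] [-0.12353868 -0.29652138 -0.94700225]
```

View pics/w1.png

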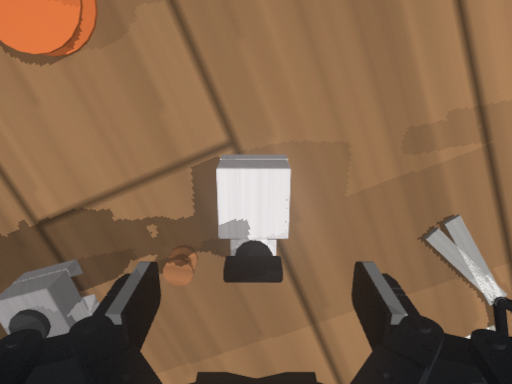

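The wrist view shows the block's top face spanning columns 217 to 290 and rows about 168 to 238, centred between the fingers (about 255). The knob is at (253,265). I'll check against the ray positions, then descend.

```bash
python3 - <<'E'
from h import *
w=snap('wrist')
c=ray(w,[[218,168],[290,168],[289,238],[219,238]],.046);print(c.round(4),[np.linalg.norm(c[i]-c[i-1]).round(4) for i in range(4)],c.mean(0))
v=c[0]-c[1];print(np.degrees(np.arctan2(v[1],v[0])))
print(proj(w,[[.6345-.383*y,.2385-.924*y,.046] for y in(-.027,0,.027)]))
E
python3 -m jog '[[[0.3,3,0],0],[[0.3,6,0],0],[[0.3,8,0],0],[[0.3,10,0],0],[[0.3,11.3,0],0],[[0.3,11.3,0],0],[[0.3,11.3,0],0]]' 8.5
```

```text
[[0.6223 0.2718 0.046 ]
 [0.6679 0.2527 0.046 ]
 [0.6484 0.2034 0.046 ]
 [0.6008 0.2233 0.046 ]] [np.float64(0.053), np.float64(0.0494), np.float64(0.053), np.float64(0.0516)] [0.63486195 0.23780079 0.046     ]
157.2599644046715
[[252.91800616 166.57278527]
 [253.15607851 203.56393299]
 [253.37767716 237.99543477]]
t: 2.43
tcp_pos: [0.6347, 0.2354, 0.0171]
tool_rot: [-0.392, 0.589, -0.589, 0.391]
force: [0.1, 1.1, 0.5]
finger_gap: 0.996
```

```bash
python3 -m jog '[[[0,0,0],0],[[0,0,0],0],[[0,0,0],0],[[0,0,0],0],[[0,0,0],0],[[0,0,0],0],[[0,0,0],0],[[0,0,0],0],[[0,0,0],0],[[0,0,0],0]]' 4.5 60
python3 -m jog '[[[0,-1,0],0],[[0,-3,0],0],[[0,-6,0],0],[[0,-9,0],0],[[0,-9,0],0],[[0,-9,0],0]]' 4.5
python3 - <<'E'
from h import *
v=np.array([np.cos(np.radians(165)),np.sin(np.radians(165))]); n=np.array([-v[1],v[0]])
o=np.array([.5553,-.155]); p=o-.085*v+.003*n
print(p); plan([*p,.107],165)
E
```

```text
t: 3.27
tcp_pos: [0.6361, 0.2355, 0.0193]
tool_rot: [0.391, -0.589, 0.589, -0.392]
force: [-1.4, 1.8, 6.2]
finger_gap: 0.601
t: 3.77
tcp_pos: [0.6366, 0.2351, 0.1094]
tool_rot: [0.39, -0.588, 0.589, -0.393]
force: [0.4, -0.1, -3.9]
finger_gap: 0.601
[ 0.63662724 -0.1798974 ]
tcp [0.6366 0.2351 0.1094] jaw yaw -22.74 tilt -1.0 q6 0.59 gap 0.601 F [ 0.4 -0.1 -3.9] t 3.7667
shift cm [38.27  0.22 16.04] turn -0.135
```

```bash
python3 -m jog '[[[3,0,1.2],0],[[6,0,2.5],0],[[9,0,3.8],0],[[12,0,5],0],[[15,0,6.3],0],[[18,0,7.5],0],[[21,0,8.8],-0.05],[[24,0,10],-0.1],[[27,0,11.3],-0.13],[[30,0,12.5],-0.13],[[33,0,13.8],-0.13],[[35.5,0,15],-0.13],[[37.5,0,15.8],-0.13],[[38.3,0,16],-0.13],[[38.3,0,16],-0.13],[[38.3,0,16],-0.13],[[38.3,0,16],-0.13]]'
python3 - <<'E'
from h import *
plan([.6366,-.1799,.04],165)
s=snap('top'); w=snap('wrist')
t=cv2.resize(s['frame'][100:250,290:420],None,fx=4,fy=4,interpolation=cv2.INTER_CUBIC)[:, :, ::-1]
cv2.imwrite('pics/w2.png',w['frame'][:,:,::-1]); cv2.imwrite('pics/t2.png',t)
E
```

```text
t: 5.18
tcp_pos: [0.6337, -0.1781, 0.1062]
tool_rot: [-0.43, 0.563, -0.561, 0.429]
force: [0.1, -0.3, -3.2]
finger_gap: 0.6
tcp [ 0.6337 -0.1781  0.1062] jaw yaw -15.24 tilt -1.0 q6 -0.18 gap 0.6 F [ 0.1 -0.3 -3.2] t 5.1833
shift cm [0.1  6.62 0.35] turn -0.004
```

View pics/w2.png

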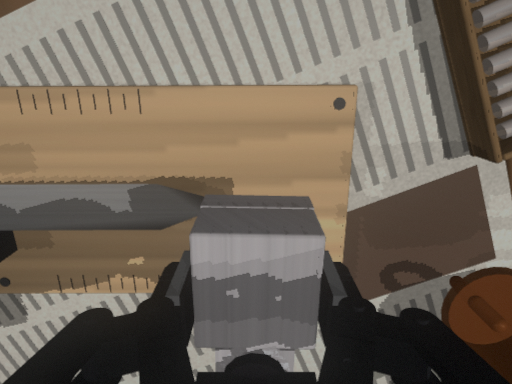

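The wrist view shows the carriage held square above the board. The rail's top edges are at rows ~183 and ~230, its tip at (205,205), and the board's edge at row 86 with its corner at (356,86). I'll check the rail line from this closer view.

Run:
```python
from h import *
w=snap('wrist'); v=np.array([np.cos(np.radians(165)),np.sin(np.radians(165))]); n=np.array([-v[1],v[0]]); o=np.array([.5553,-.155])
def bf(p,z): 
    d=ray(w,p,z)[:,:2]-o; return np.c_[d@v,d@n].round(4)
print('edge y-80',bf([[30,86],[190,86],[350,86]],.015).tolist())
print('end x-150',bf([[356,86],[351,160]],.015).tolist())
print('rail edges',bf([[5,183],[140,183],[5,230],[140,230]],.029).tolist(),'tip',bf([[205,205]],.029))
print('block top',bf([[193,233],[321,235]],.1062-.0193+.046).tolist(), 'tcp',(manip.sense()['tcp_pos'][:2]-o)@np.c_[v,n])
# sharper: edges in columns
g=cv2.cvtColor(w['frame'],cv2.COLOR_RGB2HSV)
for u in(20,60,100,140): print(u,[(r,*g[r,u]) for r in range(176,236,3)] if u==60 else '')
s=snap('top')
K=proj(s,[[*(o+v*x+n*y),z] for x,y,z in((-.045,0,.029),(.112,.017,.029),(.112,-.017,.029))]);print(((K-[290,100]+.5)*4-.5).round(0).tolist())
```

```text
edge y-80 [[0.0641, -0.0774], [-0.0408, -0.0769], [-0.1458, -0.0764]]
end x-150 [[-0.1498, -0.0763], [-0.1507, -0.0268]]
rail edges [[0.0858, -0.0153], [-0.0054, -0.0148], [0.0941, 0.0194], [-0.0015, 0.0199]] tip [[-0.0485  0.0012]]
block top [[-0.0601, -0.026], [-0.1082, -0.025]] tcp [-0.08261131  0.001949  ]
20 
60 [(176, np.uint8(16), np.uint8(96), np.uint8(157)), (179, np.uint8(16), np.uint8(94), np.uint8(146)), (182, np.uint8(17), np.uint8(92), np.uint8(94)), (185, np.uint8(15), np.uint8(13), np.uint8(119)), (188, np.uint8(18), np.uint8(11), np.uint8(118)), (191, np.uint8(18), np.uint8(11), np.uint8(118)), (194, np.uint8(18), np.uint8(11), np.uint8(118)), (197, np.uint8(8), np.uint8(9), np.uint8(116)), (200, np.uint8(18), np.uint8(16), np.uint8(80)), (203, np.uint8(18), np.uint8(16), np.uint8(79)), (206, np.uint8(18), np.uint8(16), np.uint8(80)), (209, np.uint8(18), np.uint8(16), np.uint8(78)), (212, np.uint8(15), np.uint8(13), np.uint8(79)), (215, np.uint8(12), np.uint8(17), np.uint8(77)), (218, np.uint8(23), np.uint8(13), np.uint8(77)), (221, np.uint8(18), np.uint8(17), np.uint8(77)), (224, np.uint8(15), np.uint8(20), np.uint8(78)), (227, np.uint8(12), np.uint8(18), np.uint8(69)), (230, np.uint8(15), np.uint8(88), np.uint8(101)), (233, np.uint8(15), np.uint8(93), np.uint8(112))]
100 
140 
[[301.0, 264.0], [272.0, 542.0], [212.0, 526.0]]
```

View pics/t2.png

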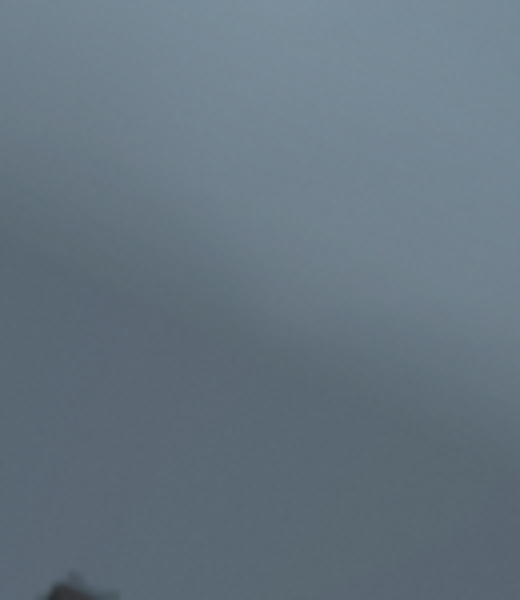

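The top view is blocked by the arm (view shows only the arm). The wrist view puts the rail about 1 mm toward +y of the carriage, so I'll add that and lower.

```bash
python3 -m jog '[[[0.1,2,0],0],[[0.1,4,0],0],[[0.1,5.5,0],0],[[0.1,6.3,0],0],[[0.1,6.7,0],0],[[0.1,6.9,0],0],[[0.1,7,0],0],[[0.1,7,0],0],[[0.1,7,0],0],[[0.1,7,0],0]]'
python3 - <<'E'
from h import *
w=snap('wrist'); s=snap('scene')
v=np.array([np.cos(np.radians(165)),np.sin(np.radians(165))]); n=np.array([-v[1],v[0]]); o=np.array([.5553,-.155])
print((manip.sense()['tcp_pos'][:2]-o)@np.c_[v,n])
cv2.imwrite('pics/c3.png',np.hstack([w['frame'][100:384,60:400],cv2.resize(s['frame'][185:360,60:260],None,fx=1.9,fy=1.9)[:284]])[:,:,::-1])
E
```

```text
t: 6.22
tcp_pos: [0.635, -0.1813, 0.0382]
tool_rot: [0.429, -0.562, 0.563, -0.429]
force: [-0.4, 0.0, -2.9]
finger_gap: 0.595
[-0.08358241  0.00479322]
```

View pics/c3.png

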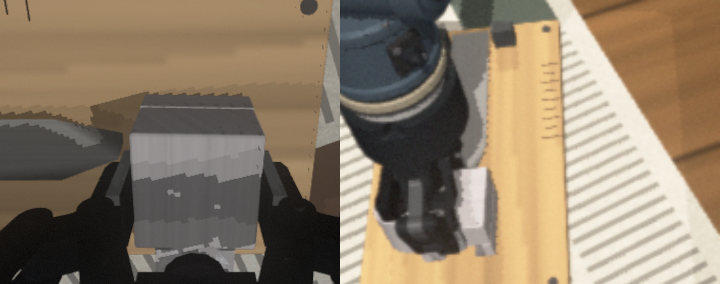

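Left half: the carriage is just above the board, with its -y face bottom edge at full-frame row ~195. The rail tip is beside it at ~(180,238), and the rail edges are near rows 220 and 280. I'll measure the offset.

Run:
```python
from h import *
w=snap('wrist'); v=np.array([np.cos(np.radians(165)),np.sin(np.radians(165))]); n=np.array([-v[1],v[0]]); o=np.array([.5553,-.155])
def bf(p,z): 
    d=ray(w,p,z)[:,:2]-o; return (np.c_[d@v,d@n]*1000).round(1).tolist()
hs=cv2.cvtColor(w['frame'],cv2.COLOR_RGB2HSV)
S=cv2.medianBlur(hs[:,:,1],3)
for u in(15,40,65,90):
    col=np.where(S[205:300,u]<50)[0]+205; r=[col.min()-.5,col.max()+.5]
    print(u,r,bf([[u,r[0]],[u,r[1]]],.029))
zb=manip.sense()['tcp_pos'][2]-.0193
print('bottom -y edge',bf([[203,195],[311,195]],zb),'top -y edge',bf([[191,234],[324,234]],zb+.046))
for u in(220,260,300): print(u,[(r,int(hs[r,u,1]),int(hs[r,u,2])) for r in range(188,240,2)])
```

```text
15 [np.float64(219.5), np.float64(280.5)] [[30.8, -14.7], [38.7, 19.1]]
40 [np.float64(219.5), np.float64(279.5)] [[18.8, -14.6], [25.8, 18.6]]
65 [np.float64(219.5), np.float64(279.5)] [[6.8, -14.5], [13.0, 18.7]]
90 [np.float64(218.5), np.float64(279.5)] [[-5.3, -14.9], [0.2, 18.9]]
bottom -y edge [[-58.6, -22.9], [-112.8, -22.4]] top -y edge [[-60.7, -23.0], [-110.5, -22.6]]
220 [(188, 97, 155), (190, 96, 152), (192, 95, 91), (194, 74, 89), (196, 22, 82), (198, 25, 81), (200, 22, 82), (202, 19, 80), (204, 25, 82), (206, 12, 106), (208, 19, 80), (210, 19, 82), (212, 22, 82), (214, 19, 80), (216, 16, 80), (218, 16, 82), (220, 16, 80), (222, 12, 82), (224, 13, 80), (226, 13, 77), (228, 10, 80), (230, 13, 78), (232, 9, 85), (234, 8, 125), (236, 7, 141), (238, 7, 149)]
260 [(188, 95, 150), (190, 94, 139), (192, 96, 136), (194, 89, 89), (196, 22, 83), (198, 25, 83), (200, 25, 83), (202, 22, 81), (204, 17, 77), (206, 13, 96), (208, 12, 103), (210, 19, 79), (212, 16, 80), (214, 16, 80), (216, 13, 79), (218, 13, 79), (220, 16, 80), (222, 13, 81), (224, 13, 80), (226, 6, 80), (228, 10, 79), (230, 13, 80), (232, 9, 81), (234, 9, 115), (236, 7, 142), (238, 7, 151)]
300 [(188, 98, 141), (190, 95, 140), (192, 96, 138), (194, 92, 91), (196, 47, 86), (198, 27, 85), (200, 24, 84), (202, 28, 83), (204, 22, 81), (206, 22, 81), (208, 12, 130), (210, 19, 81), (212, 22, 80), (214, 22, 80), (216, 16, 80), (218, 16, 80), (220, 19, 80), (222, 22, 82), (224, 19, 81), (226, 13, 80), (228, 13, 80), (230, 16, 80), (232, 17, 77), (234, 14, 93), (236, 7, 137), (238, 9, 146)]
```

```bash
python3 -m jog '[[[-0.2,0,0],0],[[-0.2,0.2,0],0],[[-0.2,0.3,0],0],[[-0.2,0.3,-0.5],0],[[-0.2,0.3,-1],0],[[-0.2,0.3,-1.5],0],[[-0.2,0.3,-2],0],[[-0.2,0.3,-2.5],0],[[-0.2,0.3,-3],0],[[-0.2,0.3,-3.5],0],[[-0.2,0.3,-4],0],[[-0.2,0.3,-4],0]]'
cat > chk.py <<'E'
from h import *
w=snap('wrist'); v=np.array([np.cos(np.radians(165)),np.sin(np.radians(165))]); n=np.array([-v[1],v[0]]); o=np.array([.5553,-.155])
def bf(p,z): 
    d=ray(w,p,z)[:,:2]-o; return (np.c_[d@v,d@n]*1000).round(1).tolist()
S=cv2.medianBlur(cv2.cvtColor(w['frame'],cv2.COLOR_RGB2HSV)[:,:,1],3)
for u in(15,40,90):
    col=np.where(S[205:300,u]<50)[0]+205; print(bf([[u,col.min()-.5],[u,col.max()+.5]],.029))
zt=manip.sense()['tcp_pos'][2]-.0193
for u in(230,255,290):
    col=S[170:230,u]; k=np.where(col<50)[0][0]+170-.5; print('bottom',k,bf([[u,k]],zt))
print((manip.sense()['tcp_pos'][:2]-o)@np.c_[v,n]*1000)
E
python3 chk.py
```

```text
t: 7.37
tcp_pos: [0.595, -0.1681, 0.0344]
tool_rot: [-0.429, 0.563, -0.562, 0.429]
force: [-0.3, -0.5, -2.5]
finger_gap: 0.598
[[70.9, -14.9], [78.9, 19.3]]
[[59.1, -14.8], [66.3, 19.4]]
[[35.4, -14.6], [40.9, 19.0]]
bottom 194.5 [[-30.3, -25.4]]
bottom 195.5 [[-42.8, -24.8]]
bottom 195.5 [[-60.4, -24.7]]
[-42.25015769   2.40167266]
```

```bash
python3 -m jog '[[[0,0,-0.5],0],[[0,0,-1],0],[[0,0,-1.5],0],[[0,0,-2],0],[[0,0,-2.5],0],[[0,0,-3],0],[[0,0,-3.5],0],[[0,0,-4],0],[[0,0,-4],0]]'
python3 chk.py
```

```text
t: 8.17
tcp_pos: [0.5563, -0.1577, 0.0343]
tool_rot: [-0.429, 0.563, -0.562, 0.429]
force: [-1.7, -0.4, -1.4]
finger_gap: 0.597
[[108.4, -26.0], [120.5, 25.8]]
[[96.8, -25.9], [107.7, 25.8]]
[[75.5, -14.7], [81.0, 19.5]]
bottom 194.5 [[9.8, -25.5]]
bottom 195.5 [[-2.7, -24.9]]
bottom 195.5 [[-20.3, -24.8]]
[-1.70916735  2.28544082]
```

```bash
python3 -m jog '[[[0,0,-0.5],0],[[0,0,-1],0],[[0,0,-1.5],0],[[0,0,-2],0],[[0,0,-2.5],0],[[0,0,-3],0],[[0,0,-3.5],0],[[0,0,-4],0],[[0,0,-4.5],0],[[0,0,-5],0],[[0,0,-5.5],0],[[0,0,-6],0],[[0,0,-6.5],0],[[0,0,-6.8],0],[[0,0,-7],0],[[0,0,-7],0]]'
python3 -m jog '[[[0,0,-0.1],0],[[0,0,-0.2],0],[[0,0,-0.3],0],[[0,0,-0.4],0],[[0,0,-0.4],0]]'
python3 -c "
from h import *
plan([0,0,0],0)"
```

```text
t: 9.55
tcp_pos: [0.49, -0.1398, 0.0344]
tool_rot: [0.429, -0.562, 0.562, -0.429]
force: [0.6, -5.6, -3.3]
finger_gap: 0.6
t: 9.97
tcp_pos: [0.487, -0.139, 0.0344]
tool_rot: [0.429, -0.562, 0.563, -0.429]
force: [0.6, -5.0, -5.5]
finger_gap: 0.595
tcp [ 0.487  -0.139   0.0344] jaw yaw -15.28 tilt -1.0 q6 -0.23 gap 0.595 F [ 0.6 -5.  -5.5] t 9.9667
shift cm [ -0.57   3.37 -50.65] turn -0.267
```

```bash
python3 -m jog '[[[0,0,-0.1],0],[[0,0,-0.2],0],[[0,0,-0.3],0],[[0,0,-0.3],0]]'
python3 -m jog '[[[0,0,-0.1],0],[[0,0,-0.2],0],[[0,0,-0.3],0],[[0,0,-0.3],0]]'
```

```text
t: 10.3
tcp_pos: [0.4842, -0.1382, 0.0344]
tool_rot: [0.429, -0.561, 0.563, -0.429]
force: [0.4, -5.5, -4.8]
finger_gap: 0.594
t: 10.63
tcp_pos: [0.4823, -0.1378, 0.0345]
tool_rot: [0.428, -0.561, 0.563, -0.43]
force: [2.5, -4.7, -6.1]
finger_gap: 0.595
```

```bash
python3 -m jog '[[[0,0,-0.1],0],[[0,0,-0.2],0],[[0,0,-0.2],0],[[0,0,-0.2],0]]'
python3 -m jog '[[[0,0,-0.1],0],[[0,0,-0.2],0],[[0,0,-0.2],0],[[0,0,-0.2],0]]'
```

```text
t: 10.97
tcp_pos: [0.4822, -0.1378, 0.0346]
tool_rot: [0.428, -0.56, 0.565, -0.43]
force: [5.4, -3.4, -8.1]
finger_gap: 0.594
t: 11.3
tcp_pos: [0.4822, -0.1379, 0.0348]
tool_rot: [0.427, -0.559, 0.566, -0.431]
force: [7.6, -3.5, -10.0]
finger_gap: 0.597
```

The TCP has stopped and the force is rising, so the carriage is against the stops. I'll release, lift and look.

```bash
python3 -m jog '[[[0,0,0.1],0],[[0,0,0.2],0],[[0,0,0.3],0],[[0,0,0.3],0],[[0,0,0.3],0],[[0,0,0.3],0],[[0,0,0.3],0],[[0,0,0.3],0]]' 7.2
python3 -m jog '[[[0,-2,0],0],[[0,-4,0],0],[[0,-7,0],0],[[0,-10,0],0],[[0,-12,0],0],[[-3,-13,0],0],[[-3,-13,0],0],[[-3,-13,0],0]]'
python3 - <<'E'
from h import *
w=snap('wrist','w4.png'); plan([0,0,0],165)
E
```

```text
t: 11.97
tcp_pos: [0.4795, -0.1366, 0.0343]
tool_rot: [-0.429, 0.562, -0.562, 0.429]
force: [-0.1, -0.3, -0.1]
finger_gap: 0.842
t: 12.63
tcp_pos: [0.4877, -0.107, 0.165]
tool_rot: [0.429, -0.561, 0.562, -0.43]
force: [0.2, 0.3, -0.9]
finger_gap: 0.843
tcp [ 0.4872 -0.1074  0.1643] jaw yaw -15.22 tilt -1.0 q6 -0.18 gap 0.845 F [-0.2  0.4  0.7] t 12.6833
shift cm [  2.43  16.44 -49.83] turn -0.004
```

View pics/w4.png

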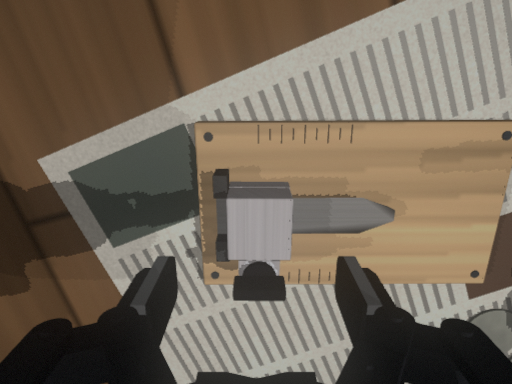

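The carriage sits on the rail against both stops (stop edge at u≈228). The knob is at (260,285), with its bar along the rail. I'll predict the knob position and compare it with the image.

Run:
```python
from h import *
w=snap('wrist'); a=np.radians(164.8); v=np.array([np.cos(a),np.sin(a),0]); n=np.array([-v[1],v[0],0]); k=np.array([.4723,-.1740,0]); zz=np.array([0,0,1.])
for z in(.069,.091): print('bar corners z',z,proj(w,[k+v*x+n*y+zz*z for x,y in((.02,-.005),(-.02,-.005),(-.02,.005),(.02,.005))]).round(0).tolist())
c=k-.040*n
print('block top',proj(w,[c+v*x+n*y+zz*.061 for x,y in((.026,-.027),(-.026,-.027),(-.026,.027),(.026,.027))]).round(0).tolist())
V=cv2.cvtColor(w['frame'],cv2.COLOR_RGB2GRAY)
for u in(238,280): print(u,[(r,int(V[r,u])) for r in range(266,308,2)])
for r in(284,296): print(r,V[r,226:240],V[r,278:292])
print(V[250:270,245],V[225,222:234],V[225,286:298])
plan([*k[:2],.13],74.8)
```

```text
bar corners z 0.069 [[233.0, 272.0], [283.0, 272.0], [283.0, 283.0], [233.0, 283.0]]
bar corners z 0.091 [[231.0, 288.0], [285.0, 288.0], [285.0, 299.0], [231.0, 299.0]]
block top [[224.0, 195.0], [292.0, 195.0], [290.0, 258.0], [226.0, 258.0]]
238 [(266, 108), (268, 120), (270, 138), (272, 143), (274, 136), (276, 44), (278, 46), (280, 44), (282, 45), (284, 46), (286, 43), (288, 44), (290, 47), (292, 48), (294, 48), (296, 47), (298, 49), (300, 104), (302, 173), (304, 172), (306, 174)]
280 [(266, 145), (268, 146), (270, 145), (272, 146), (274, 144), (276, 46), (278, 45), (280, 46), (282, 45), (284, 44), (286, 46), (288, 45), (290, 48), (292, 47), (294, 48), (296, 49), (298, 49), (300, 85), (302, 176), (304, 172), (306, 171)]
284 [148 149 150 149 151 150 149 122  71  44  44  46  46  45] [ 44  45  44  45  44  45  45  77 138 154 152 153 154 153]
296 [119 119 119 132 153 169 174 115  54  49  50  47  47  48] [ 48  48  49  49  50  48  47  49 116 164 174 174 174 174]
[153 154 152 154 153 153 154 154 153 134 111 153 154 147 117 104 104 100
  75  51] [ 82  83  83  83  84 107 140 153 156 159 158 158] [157 158 155 157 156 153 135 116 110 112 112 112]
tcp [ 0.487  -0.1076  0.1638] jaw yaw -15.27 tilt -1.0 q6 -0.18 gap 0.845 F [-0.3  0.  -0.2] t 12.7333
shift cm [6.79 3.38 0.33] turn 1.57
```

The prediction matches within about 1 mm: the bar is at 233 to 286, predicted 231 to 285. Next I'll move over the knob with the jaws across the rail.

```bash
python3 -m jog '[[[3,2,0.2],-0.12],[[5,3,0.4],-0.24],[[6.8,3.4,0.4],-0.36],[[6.8,3.4,0.4],-0.48],[[6.8,3.4,0.4],-0.6],[[6.8,3.4,0.4],-0.72],[[6.8,3.4,0.4],-0.84],[[6.8,3.4,0.4],-0.96],[[6.8,3.4,0.4],-1.08],[[6.8,3.4,0.4],-1.2],[[6.8,3.4,0.4],-1.32],[[6.8,3.4,0.4],-1.44],[[6.8,3.4,0.4],-1.56],[[6.8,3.4,0.4],-1.56],[[6.8,3.4,0.4],-1.56],[[6.8,3.4,0.4],-1.56]]' 3.2 30
python3 - <<'E'
from h import *
plan([.4732,-.1747,.074],74.8)
E
```

```text
t: 14.07
tcp_pos: [0.473, -0.1746, 0.1297]
tool_rot: [-0.7, 0.099, -0.099, 0.7]
force: [1.0, -1.1, 0.2]
finger_gap: 0.377
tcp [ 0.473  -0.1746  0.1297] jaw yaw 73.9 tilt -1.0 q6 -1.87 gap 0.377 F [ 1.  -1.1  0.2] t 14.0667
shift cm [ 0.02  5.57 -0.01] turn -0.016
```

```bash
python3 -m jog '[[[0,2,0],0],[[0,4,0],0],[[0,5,0],0],[[0,5.5,0],0],[[0,5.5,0],0],[[0,5.5,0],0]]' 3.2 30
python3 -m jog '[[[0,0,0],0],[[0,0,0],0],[[0,0,0],0],[[0,0,0],0],[[0,0,0],0],[[0,0,0],0],[[0,0,0],0],[[0,0,0],0]]' 0.6 30
```

```text
t: 14.57
tcp_pos: [0.4736, -0.1745, 0.0754]
tool_rot: [-0.7, 0.098, -0.098, 0.7]
force: [0.7, -0.6, -0.2]
finger_gap: 0.371
t: 15.23
tcp_pos: [0.4742, -0.1755, 0.0761]
tool_rot: [0.701, -0.097, 0.098, -0.7]
force: [-1.1, -5.1, 5.1]
finger_gap: 0.107
```

```bash
python3 -m jog '[[[0,0,0],0.1],[[0,0,0],0.2],[[0,0,0],0.3],[[0,0,0],0.4],[[0,0,0],0.5],[[0,0,0],0.6],[[0,0,0],0.7],[[0,0,0],0.8],[[0,0,0],0.9],[[0,0,0],1.0],[[0,0,0],1.1],[[0,0,0],1.2],[[0,0,0],1.3],[[0,0,0],1.4],[[0,0,0],1.48],[[0,0,0],1.48]]'
python3 -c "
from h import *
plan([.4732,-.1747,.074],-15.2);print(manip.sense()['ft_torque'])"
```

```text
t: 16.57
tcp_pos: [0.4724, -0.1768, 0.0762]
tool_rot: [0.452, -0.544, 0.545, -0.45]
force: [-8.2, -11.3, 7.0]
finger_gap: 0.106
tcp [ 0.4724 -0.1768  0.0762] jaw yaw -10.74 tilt -1.0 q6 -0.38 gap 0.106 F [ -8.2 -11.3   7. ] t 16.5667
shift cm [-0.22  0.22  0.04] turn 0.078
[-2.05985034  1.46133462 -0.04287769]
```

```bash
python3 -m jog '[[[0.1,0,-0.1],0.04],[[0.15,0,-0.2],0.08],[[0.15,0,-0.2],0.11],[[0.15,0,-0.2],0.13],[[0.15,0,-0.2],0.13]]'
python3 -c "
from h import *
plan([.4732,-.1747,.074],-15.2);print(manip.sense()['ft_torque'])"
```

```text
t: 16.98
tcp_pos: [0.4712, -0.177, 0.0761]
tool_rot: [0.416, -0.571, 0.573, -0.415]
force: [-4.7, -6.7, 7.1]
finger_gap: 0.106
tcp [ 0.4712 -0.177   0.0761] jaw yaw -18.01 tilt -1.0 q6 -0.26 gap 0.106 F [-4.7 -6.7  7.1] t 16.9833
shift cm [-0.29  0.21  0.12] turn -0.049
[-1.17933751  0.70501902  0.45169105]
```

Moment about z has risen to 0.45 N m, so the knob is at the end of its travel. I'll nudge toward the stops to be sure, then release.

```bash
python3 -m jog '[[[0,0,-0.1],0],[[0,0,-0.2],0],[[0,0,-0.3],0],[[0,0,-0.3],0]]'
python3 -m jog '[[[0,0,0.1],-0.02],[[0,0,0.1],-0.02],[[0,0,0.1],-0.02],[[0,0,0.1],-0.02],[[0,0,0.1],-0.02],[[0,0,0.1],-0.02]]' 3.2
python3 -m jog '[[[0,-2,0],0],[[0,-4,0],0],[[0,-7,0],0],[[0,-9,0],0],[[-4,-9,0],0],[[-7,-9,0],0],[[-7,-9,0],0],[[-7,-9,0],0]]'
python3 - <<'E'
from h import *
w=snap('wrist'); cv2.imwrite('pics/w5.png',w['frame'][:,:,::-1])
E
```

```text
t: 17.32
tcp_pos: [0.4705, -0.1772, 0.0762]
tool_rot: [0.415, -0.57, 0.575, -0.416]
force: [-1.0, -7.7, 3.0]
finger_gap: 0.111
t: 17.82
tcp_pos: [0.4691, -0.1744, 0.0751]
tool_rot: [-0.421, 0.569, -0.568, 0.42]
force: [-0.7, 0.1, 0.2]
finger_gap: 0.374
t: 18.48
tcp_pos: [0.4897, -0.1064, 0.1654]
tool_rot: [-0.421, 0.568, -0.568, 0.421]
force: [0.1, -0.3, 0.5]
finger_gap: 0.375
```

View pics/w5.png

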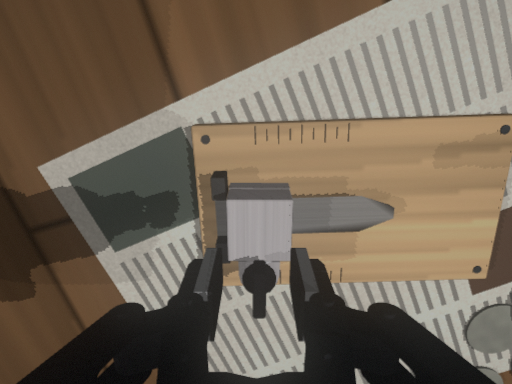

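The bar now lies across the rail, from (259,262) to (259,318). I'll zoom in on the stop contact and measure it.

Run:
```python
from h import *
w=snap('wrist'); f=w['frame']
cv2.imwrite('pics/w6.png',cv2.resize(f[160:330,195:310],None,fx=3.5,fy=3.5,interpolation=cv2.INTER_CUBIC)[:,:,::-1])
m=(cv2.cvtColor(f,cv2.COLOR_RGB2GRAY)<58).astype(np.uint8); m[:285]=0;m[325:]=0;m[:,:245]=0;m[:,275:]=0
for r in range(292,316,4): print(r,np.where(m[r])[0][[0,-1]])
p=ray(w,[[259,290],[259,312]],.091); d=p[1]-p[0]; print('bar yaw',np.degrees(np.arctan2(d[1],d[0])),'across=',164.8+90-360)
c=ray(w,[[204,135],[203.5,125]],.015)
```

```text
292 [253 264]
296 [253 264]
300 [253 264]
304 [253 264]
308 [253 264]
312 [253 264]
bar yaw -106.83781844331716 across= -105.19999999999999
```

View pics/w6.png

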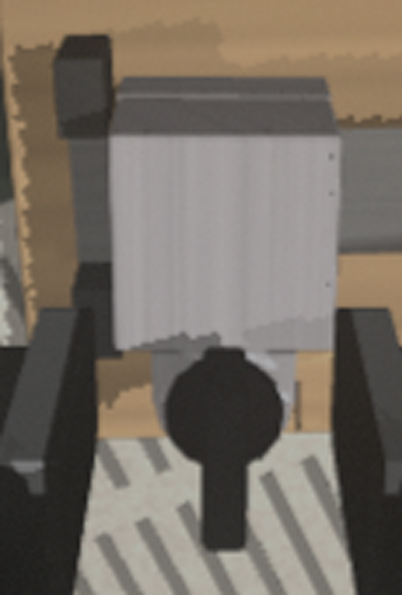

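The stop and carriage edges touch or are within about 0.7 mm. I'll confirm with a gentle push using closed fingers on the rear end face.

```bash
python3 -c "
from h import *
plan([.532,-.150,.11],-15.2)"
```

```text
tcp [ 0.4897 -0.108   0.1652] jaw yaw -16.99 tilt -1.0 q6 -0.14 gap 0.373 F [ 0.4  0.1 -0.2] t 18.5833
shift cm [2.78 5.51 5.28] turn -0.031
```

```bash
python3 -m jog '[[[0,0,3],-0.03],[[1.5,0,5.3],-0.03],[[2.8,2,5.3],-0.03],[[2.8,5.5,5.3],-0.03],[[2.8,8.5,5.3],-0.03],[[2.8,11,5.3],-0.03],[[2.8,12,5.3],-0.03],[[2.8,12,5.3],-0.03],[[2.8,12,5.3],-0.03]]' 0
python3 -m jog '[[[0,0,-0.2],0],[[0,0,-0.4],0],[[0,0,-0.6],0],[[0,0,-0.8],0],[[0,0,-0.8],0]]'
```

```text
t: 19.33
tcp_pos: [0.5322, -0.1509, 0.0452]
tool_rot: [-0.429, 0.563, -0.562, 0.429]
force: [0.7, 0.5, -0.2]
finger_gap: -0.003
t: 19.75
tcp_pos: [0.5243, -0.1479, 0.0461]
tool_rot: [0.429, -0.562, 0.562, -0.429]
force: [0.5, 0.9, 0.3]
finger_gap: 0.002
```

```bash
python3 -m jog '[[[0,0,-0.1],0],[[0,0,-0.2],0],[[0,0,-0.3],0],[[0,0,-0.3],0]]'
python3 -m jog '[[[0,0,-0.1],0],[[0,0,-0.2],0],[[0,0,-0.2],0]]'
python3 -m jog '[[[0,0,-0.1],0],[[0,0,-0.2],0],[[0,0,-0.2],0]]'
```

```text
t: 20.08
tcp_pos: [0.5217, -0.1473, 0.0453]
tool_rot: [0.429, -0.562, 0.562, -0.429]
force: [0.5, -0.6, -0.6]
finger_gap: 0.0
t: 20.33
tcp_pos: [0.521, -0.1471, 0.0456]
tool_rot: [0.428, -0.561, 0.563, -0.429]
force: [2.9, 0.9, -0.4]
finger_gap: 0.007
t: 20.58
tcp_pos: [0.5206, -0.1471, 0.046]
tool_rot: [0.427, -0.56, 0.564, -0.43]
force: [6.9, 1.2, 0.4]
finger_gap: 0.006
```

```bash
python3 -m jog '[[[0,0,-0.1],0],[[0,0,-0.2],0],[[0,0,-0.3],0],[[0,0,-0.4],0],[[0,0,-0.4],0]]'
python3 -m jog '[[[0,0,0.5],0],[[0,0,1],0],[[0,0,2],0],[[0,-3,2],0],[[0,-7,2],0],[[0,-11,1],0],[[-4,-12,-2],0],[[-6,-12,-4],0],[[-6,-12,-4],0],[[-6,-12,-4],0]]'
python3 - <<'E'
from h import *
w=snap('wrist'); f=w['frame']; plan([0,0,0],-15.2)
cv2.imwrite('pics/w7.png',cv2.resize(f[150:340,170:330],None,fx=3,fy=3,interpolation=cv2.INTER_CUBIC)[:,:,::-1])
E
```

```text
t: 21.0
tcp_pos: [0.5201, -0.1471, 0.047]
tool_rot: [0.426, -0.558, 0.567, -0.431]
force: [11.3, 2.1, 2.8]
finger_gap: -0.005
t: 21.83
tcp_pos: [0.4885, -0.0748, 0.1652]
tool_rot: [-0.431, 0.563, -0.56, 0.429]
force: [0.5, -0.6, 1.4]
finger_gap: 0.002
tcp [ 0.4901 -0.0761  0.1651] jaw yaw -15.21 tilt -1.0 q6 -0.11 gap -0.002 F [ 0.2 -0.6 -0.6] t 21.8833
shift cm [  5.5   16.61 -49.26] turn -0.0
```

View pics/w7.png

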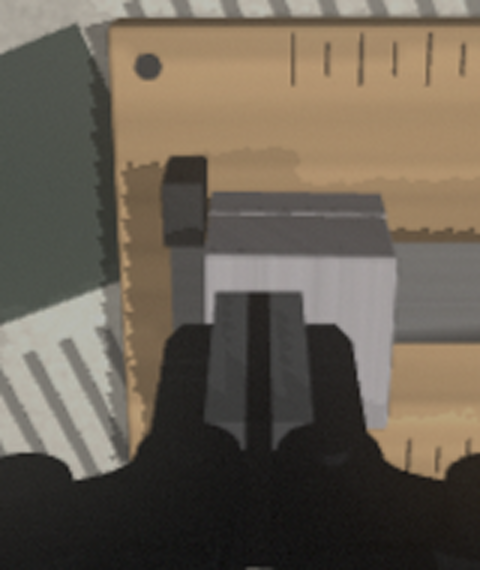

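The block's end face is flush with the stop at (207,215), and it did not move under a push of about 11 N. The arm is clear, so I'll hand in.

```bash
python3 -c "
from station import workorder
print(workorder.sign_off())"
```

```text
the job is handed in; nothing more can be done
None
```

The card stop is on the rail, pushed up against the stop blocks, and locked with its knob across the rail. I handed the job in at about 22 s of robot time.

- **Fitting:** I picked the carriage up by its end faces, set it on the board ahead of the rail's pointed end, and slid it along until the arm stopped moving and the force rose.
- **Locking:** I turned the knob clockwise about 1.6 rad. The moment about the vertical reached 0.45 N m, which I took as the end of its travel. The bar's image gives a yaw of -106.8°, against -105.2° for exactly across the rail.
- **Position check:** A first close look left a possible gap of up to about 0.7 mm at the stop. I then pushed on the rear end face with about 11 N, and the tool moved only about 1 mm in all, mostly its own give. In the last picture the block is flush with the stop in view; the gripper hides the other one.
- **Knob after that push:** The knob was hidden in the last picture, so I did not see it again. The push did not touch it.
- **Disagreement between cameras:** The wrist and top cameras differed by 2–3 mm across the rail. I placed the carriage using its position relative to the rail in the wrist image.
- **Plain block:** I never touched it.

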